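Rock the two-way gate over and let the punch blanks run to the other tray

TASK

The next three punch blanks, waiting in the channel of the two-way diverter, belong in the other tray, not the one the gate now slopes to. Press down the raised end of the seesaw gate with a fingertip until it has rocked right over and rests on its other side; then press the black pad of the channel's stop fully down, so that all three blanks run down the other chute into the tray there. Do not touch the blanks themselves, grasp or lift nothing, and leave the trays and the other things on the bench where they are.

Things in the scene. Friction and masses are not known exactly. Their poses are not given: they have to be found in the camera images.
- diverter: two-way diverter, fixed to the bench: base 340 mm wide (y), a rocking gate over two fixed outfeed chutes, an infeed channel coming down from the back at 30 degrees (to x = 202 mm, 265 mm high). Origin on the table top under the middle of the gate's shaft; x away from the robot, along the shaft; y left. A splash plate (90 mm wide, top at 175 mm) stands at x = -41 mm, in front of the gate's middle
- gate (a joint): seesaw gate: aluminium trough 260 mm long (diverter's y), 66 mm wide inside, rims 13 mm, on a shaft 95 mm above the table, floor 25 mm above the shaft. In rad: +0.35 = left (+y) end up, blanks run right; -0.35 = right end up, blanks run left; 0 level. Rests on either side at the start, by chance. under 1 N on the raised end tips it; past level it falls over by itself and stays
- gate_left (a point): point on the gate's trough floor, on its long middle line, 115 mm left of its middle and 15 mm from the left end: the place to press when the left end is up. 159 mm above the table when up, 120 mm when level, 79 mm when down. Its axes are the gate's: x along the shaft, y to the left along the trough
- gate_right (a point): the same point at the right end of the gate, 115 mm right of its middle; the same heights
- stop (a joint): the stop of the infeed channel: a dark blade that stands across the channel and holds the blanks back, carried by a vertical plunger. Value in m: 0 = up (blanks held), 0.014 = pressed right down (channel open). Straight down along z, needs about 4 N, and stays where it is left (no spring)
- stop_pad (a point): centre of the top face of the stop's round black pad (40 mm diameter, 8 mm thick), beside the channel: 54 mm behind the middle of the shaft and 50 mm left of the channel's middle line in the diverter's frame; 193 mm above the table when up, 179 mm when pressed down. Two fixed cheek plates (tops 168 mm high) stand between it and the gate
- blank0_c (a point): centre of the first waiting blank: round steel bar with rounded ends, 12 mm diameter, 50 mm long, 44 g, endwise in the infeed channel against the stop. With the stop down the blanks slide by themselves onto the middle of the gate, roll down its low side and over the chute into the tray there, within about 2 s
- blank1_c (a point): centre of the second blank, the same, behind the first
- blank2_c (a point): centre of the third blank, the same, behind the second
- tray_left: loose steel tray below the left outfeed chute, 98 x 130 mm (its x, y), 36 mm high, walls and floor 3 mm, 0.45 kg. Origin: centre of its underside
- tray_right: the same tray below the right outfeed chute
- hammer: ball hammer, 270 mm long wooden handle along its x, steel head 85 mm across, lying flat. Not part of the job. Origin: centre of its underside
- mallet: black rubber mallet, 270 mm long, head 85 x 48 mm, lying flat. Not part of the job. Origin: centre of its underside
- bench_block: wooden block 95 mm square with a steel plate on it, 44 mm high. Not part of the job. Origin: centre of its underside
- punch_rack: clear box 75 x 110 mm full of upright steel punches, 75 mm high. Not part of the job. Origin: centre of its underside
- copper_strips: small stack of copper strips, 75 x 20 x 9 mm. Not part of the job. Origin: centre of its underside
- punch: square steel punch, 95 x 9 x 9 mm, lying flat. Not part of the job. Origin: centre of its underside
- sorting_box: clear compartment box, 160 x 110 x 35 mm. Not part of the job. Origin: centre of its underside
- wax_block: yellow block, 60 x 45 x 30 mm. Not part of the job. Origin: centre of its underside
Things that resemble listed ones, but are neither listed nor needed, are in the scene too. Leave any blue or yellow look-alike of the tray_left alone. What is shaped like the tray_right but yellow is not meant.

How it is judged:
By the outcome, as a careful person would: the job done as asked, in the order asked, and still so for the second after the job is handed in, with the robot touching nothing.
It also fails if it takes over 40 s, if anything falls off the work surface, if the arm or the gripper's body presses on something with over 40 N, if the wrist force passes 120 N, or if a joint passes its speed limit or range.

ROBOT

A 6-joint arm with a two-finger parallel gripper is mounted at the origin on the work surface. World frame = base frame: x ahead of the robot, y to its left, z up, the work surface at z = 0. Lengths are in m, angles in rad, forces in N, time in s.
With the tool pointing down it reaches from about 0.3 to 0.75 m from the base axis. Payload 8.5 kg.
Tool frame: the origin (TCP) lies midway between the tips of the shut fingers; the grasp point (between the pads) lies 19 mm behind it; z points along the fingers, y is the line along which they close (so a half turn about z gives the same grasp; the last joint's range is limited). The gripper opens to 85 mm and grips with 20 to 120 N. Pads are 22 mm wide; open, the fingers measure 114 mm over their backs; the gripper's body (76 mm by 85 mm) begins 54 mm behind the grasp point. The pads swing forward as they close: fully open they stand 13 mm farther back than shut.
Start: joints at [1.117, 0.381, 1.297, -0, 1.464, -0.215], TCP at [0.13, 0.534, 0.231] pointing down, gripper open.
Joint ranges: [-3.11, 3.11], [-0.89, 2.33], [0.22, 2.48], [-1.42, 4.56], [0.17, 2.85], [-2.88, 2.88]. Speed limits (rad/s): [2.39, 2.39, 3.14, 3.14, 3.14, 3.14].

INTERFACE

Orientations are given as [roll, pitch, yaw] about the fixed x, y, z axes, in that order (R = Rz(yaw) Ry(pitch) Rx(roll)).
In Python, from bench import telemetry, camera, calibration, job gives the robot as it stands. The module is installed in compiled form; this text tells all that it offers.
- The arm moves only by the shell command python3 -m creep 'ROWS' [FORCE]. ROWS is a JSON object of lists of equal length, an entry for each row: "gripper": the opening in per cent of the stroke, from 0 (shut) to 100 (fully open); "delta_pos": the shift along the tool's x, y, z in units of 15 cm (1.0 is 15 cm), a list of three; "roll": the turn about the tool's z in units of 90 degrees (1.0 is 90 degrees). In form: {"gripper": [gripper, ...], "delta_pos": [[tx, ty, tz], ...], "roll": [roll, ...]}. A call has 1 to 8 rows; each row is the pose to reach, as a shift and turn from the pose commanded when the call began, along the tool's axes at that moment; what a row does not reach only later rows make up. A row lasts 1/12 s, in which the tool goes at most 41.7 mm and 7.16 degrees, less where a joint would pass 70% of its speed; a pose out of reach is approached as far as the arm can. A call with a number of a shift or a turn outside -1 to 1 is refused whole. A call with a gripper value outside its range is refused whole. The fingers move at their own pace and stop on an object; FORCE is the grip in N (left out, the last holds). Time passes only in rows, so rows that repeat a pose let the fingers close. It gives the time, the measured TCP pose, the force, the opening and the grip force at its end, in the units of the state.
- telemetry.read_state(): the state, without advancing time (a new reading comes with each control period).
- camera(name): name is "scene" or "top" or "wrist"; returns (picture, depth): 384x512x3 uint8, red, green, blue; 384x512 float32, m along the optical axis (not along the pixel's ray), 0 where there is no reading.
- calibration(name): a dict with "fx", "fy", "cx", "cy" (pixels), "rvec" (rotation vector, rad) and "tvec" (3), from world to camera coordinates, as OpenCV has them; the wrist camera has in their place "T_tool_cam" (4x4, takes a point from camera to tool coordinates, whose origin is the TCP and whose axes are the flange's). Camera axes: x right, y down, z forward; pixel columns grow to the right and rows downward; lengths in m; the calibration is good to about 2 mm. A picture is of the moment at which its call begins: read the wrist's pose just before it. calibration takes no time and is no camera call.
- job.sign_off(): hands the job in; it is judged then, once.
The state is a dict: "time": time; "joint_pos": joint angles; "qd": joint speeds; "joint_torque": joint torques, N m; "tcp_pos": TCP position; "tcp_rot": TCP orientation; "force": force on the tool from outside, world axes, zero at the start; "moment": the same for the moment, N m; "grip_width": finger opening in m; "gripper_force": force on a finger pad.
Only numpy, scipy, OpenCV 4.12 (cv2) and the standard library are available. Lean on these libraries where they do the work, as an engineer would, in place of code of your own. Each camera call takes 0.05 s, during which the arm holds its last target. There are 200 camera calls.

## Working session

There is one attempt and no reset: what is moved stays moved. The work goes in short steps, Python scripts to look and compute and a shell command to move; the robot and the scene stay as the last step left them, time stands still between calls to the robot, and variables do not carry over. Pictures are saved under pics/ and viewed, at most 10 in all, crops included, and the job is handed in when it is done.

```bash
mkdir -p pics; cat > h.py <<'E'
import numpy as np, cv2
from bench import telemetry, camera, calibration, job
def K(c): return np.array([[c['fx'],0,c['cx']],[0,c['fy'],c['cy']],[0,0,1.]])
def ext(n):
    c=calibration(n)
    if 'rvec' in c:
        R=cv2.Rodrigues(np.array(c['rvec'],float))[0]; t=np.array(c['tvec'],float).ravel(); return c,R.T,-R.T@t
    s=telemetry.read_state(); from scipy.spatial.transform import Rotation as Ro
    T=np.eye(4); T[:3,:3]=Ro.from_euler('xyz',s['tcp_rot']).as_matrix(); T[:3,3]=s['tcp_pos']
    M=T@np.array(c['T_tool_cam']); return c,M[:3,:3],M[:3,3]
def cloud(n,d):
    c,R,o=ext(n); v,u=np.mgrid[:d.shape[0],:d.shape[1]]
    P=np.stack([(u-c['cx'])/c['fx']*d,(v-c['cy'])/c['fy']*d,d],-1)@R.T+o
    P[d==0]=np.nan; return P
def ray(n,u,v,z):
    c,R,o=ext(n); r=R@np.array([(u-c['cx'])/c['fx'],(v-c['cy'])/c['fy'],1]); return o+r*(z-o[2])/r[2]
E
python3 - <<'E'
from h import *
for n in ('scene','top'):
    p,d=camera(n); np.savez(f'{n}0.npz',p=p,d=d); cv2.imwrite(f'pics/{n}0.png',p[:,:,::-1]); print(n,ext(n)[2])
print(telemetry.read_state())
E
```

```text
scene [0.86549249 0.53122192 1.27061626]
top [0.13098986 0.01975752 1.82833409]
{'time': 0.1, 'joint_pos': array([ 1.11674308e+00,  3.81148694e-01,  1.29813778e+00, -6.78173579e-06,
        1.46361812e+00, -2.15317084e-01]), 'qd': array([-0.00068884, -0.00132695, -0.00236173,  0.00011988,  0.00071026,
        0.00132393]), 'joint_torque': array([ 3.54437878e-03, -4.49214900e+01, -2.31658798e+01, -1.57275049e-04,
        3.60832179e-03, -1.83596319e-05]), 'tcp_pos': array([0.12995966, 0.53416265, 0.23077866]), 'tcp_rot': array([-3.14030956e+00, -2.73719864e-04,  2.90285705e+00]), 'force': array([-0.08648612,  0.33254559, -0.90408729]), 'moment': array([-0.05223315,  0.03039294,  0.03505338]), 'gripper_force': 0.0, 'grip_width': 0.08539510561415667}
```

View pics/scene0.png

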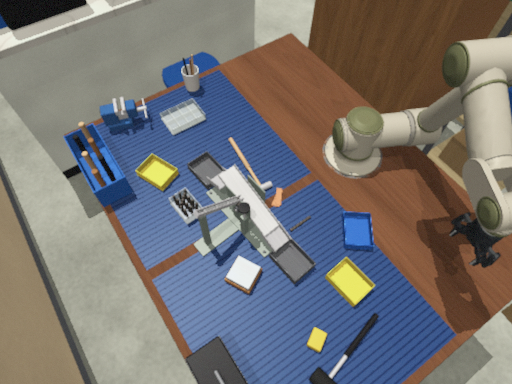

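View pics/top0.png

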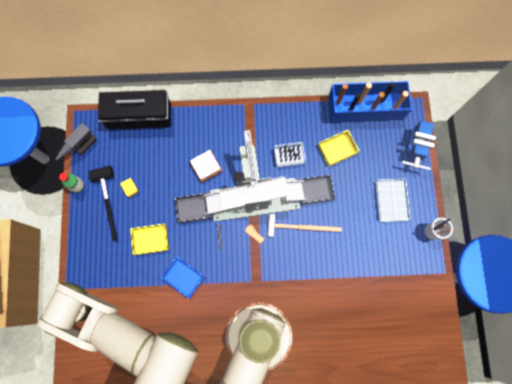

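The scene view shows the diverter: white trough from about (222,172) to (287,243), infeed channel at (205,235)–(240,203), and a dark pad near (243,210). The dark trays are at (208,168) and (293,262), and the yellow and blue trays are look-alikes. In the top view the trough runs from about (205,205) to (305,190), with the channel going up from (250,178).

```bash
python3 - <<'E'
from h import *
z=np.load('scene0.npz'); p=z['p']; P=cloud('scene',z['d'])
c=p[140:290,180:330]; cv2.imwrite('pics/crop1.png',cv2.resize(c,(600,600),interpolation=cv2.INTER_CUBIC)[:,:,::-1])
zt=np.load('top0.npz'); pt=zt['p']; Pt=cloud('top',zt['d'])
hs=cv2.cvtColor(pt,cv2.COLOR_RGB2HSV)
# trough: bright, low-saturation, z 0.06..0.18
for n,p_,P_ in (('scene',p,P),('top',pt,Pt)):
    h=cv2.cvtColor(p_,cv2.COLOR_RGB2HSV)
    with np.errstate(invalid='ignore'):
        m=(h[...,1]<45)&(h[...,2]>185)&(P_[...,2]>.05)&(P_[...,2]<.2)&(P_[...,0]>.3)&(P_[...,0]<.8)&(abs(P_[...,1])<.35)
    m=m.astype(np.uint8); k,l,s,ce=cv2.connectedComponentsWithStats(m)
    i=1+np.argmax(s[1:,4]); q=P_[l==i]; print(n,s[i],q.min(0),q.max(0))
    xy=q[:,:2]; r=cv2.minAreaRect((xy*1000).astype(np.float32)); print('rect mm',r)
    mu=xy.mean(0); u=np.linalg.svd(xy-mu,full_matrices=False)[2][0]; u=u*np.sign(u[1]); print('c',mu,'dir',u,np.degrees(np.arctan2(-u[0],u[1])))
    t=(xy-mu)@u
    for a in np.arange(-.14,.141,.02):
        k_=abs(t-a)<.01
        if k_.sum(): print(round(a,2),k_.sum(),np.round(np.median(q[k_],0),3))
E
```

```text
scene [ 219  166   60   70 1238] [ 0.46462676 -0.12530948  0.06138405] [0.56018815 0.12609568 0.1758729 ]
rect mm ((514.4132690429688, -0.1726837158203125), (72.21627044677734, 246.3446502685547), 6.8246169090271)
c [0.50965373 0.00064666] dir [-0.10971925  0.99396262] 6.2991318108111125
-0.12 77 [ 0.524 -0.116  0.161]
-0.1 112 [ 0.523 -0.098  0.155]
-0.08 107 [ 0.519 -0.078  0.147]
-0.06 101 [ 0.517 -0.059  0.14 ]
-0.04 99 [ 0.513 -0.039  0.133]
-0.02 84 [ 0.509 -0.02   0.125]
0.0 77 [ 0.502 -0.     0.119]
0.02 77 [0.498 0.02  0.11 ]
0.04 96 [0.503 0.041 0.104]
0.06 112 [0.504 0.06  0.097]
0.08 113 [0.504 0.081 0.089]
0.1 112 [0.501 0.1   0.082]
0.12 71 [0.501 0.116 0.077]
top [ 207  158  100   56 1794] [ 0.45773075 -0.2014841   0.05013659] [0.62515771 0.17606761 0.19940577]
rect mm ((548.0804443359375, -4.8069915771484375), (155.65306091308594, 379.4470520019531), 6.588571071624756)
c [ 0.51867189 -0.00695548] dir [-0.1038101   0.99459714] 5.958615920005127
-0.14 100 [ 0.531 -0.147  0.061]
-0.12 61 [ 0.52  -0.129  0.074]
-0.1 110 [ 0.525 -0.106  0.16 ]
-0.08 109 [ 0.525 -0.087  0.152]
-0.06 110 [ 0.522 -0.067  0.144]
-0.04 104 [ 0.519 -0.048  0.139]
-0.02 106 [ 0.516 -0.027  0.13 ]
0.0 207 [ 0.547 -0.004  0.158]
0.02 107 [0.515 0.012 0.116]
0.04 95 [0.51  0.033 0.108]
0.06 101 [0.51  0.052 0.102]
0.08 104 [0.508 0.072 0.094]
0.1 103 [0.504 0.092 0.087]
0.12 104 [0.502 0.112 0.08 ]
0.14 101 [0.503 0.133 0.061]
```

View pics/crop1.png

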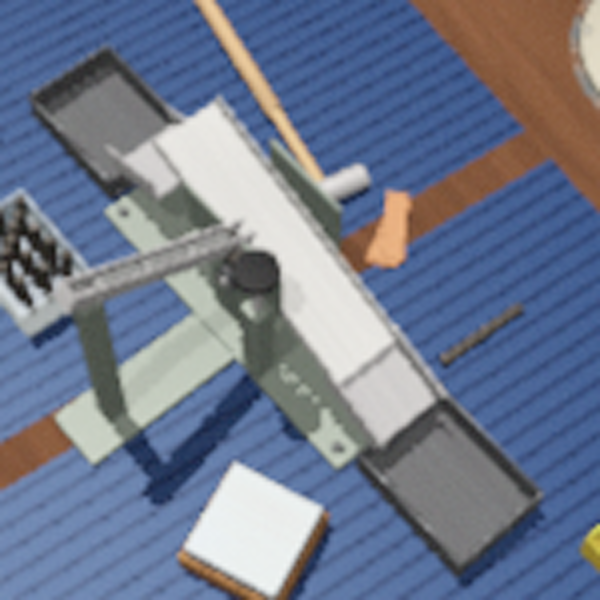

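The gate's right end is up: the floor measures 0.161 m at y≈-0.116 and 0.077 m at y≈+0.116, so gate ≈ -0.35 and I press gate_right.

- **Gate end:** crop (195,125), the raised end.
- **Pad candidates:** the round black disc at crop (255,272), scene px (244,208), and the grey-green post below it. I choose the disc.
- **Trays:** the dark ones are the real ones. The blue one at (357,230) and the yellow ones at (350,282) and (157,172) are look-alikes.

Next I measure the pad and work out the moves.

```bash
cat > plan.py <<'E'
from h import *
from scipy.spatial.transform import Rotation as Ro
def to(target,s=None):
    s=s or telemetry.read_state()
    R=Ro.from_euler('xyz',s['tcp_rot']).as_matrix(); return R.T@(np.array(target)-s['tcp_pos'])/.15
E
python3 - <<'E'
from plan import *
o=None
for n in ('scene','top'):
    z=np.load(n+'0.npz'); p=z['p']; P=cloud(n,z['d'])
    with np.errstate(invalid='ignore'):
        m=(p.max(2)<75)&(P[...,2]>.17)&(P[...,2]<.21)&(P[...,0]>.45)&(P[...,0]<.65)&(abs(P[...,1])<.15)
    q=P[m]; print(n,m.sum()); 
    if len(q): print(q.mean(0),np.median(q,0),q.min(0),q.max(0))
    if len(q): v,u=np.nonzero(m); print('px',u.mean(),v.mean(),'ray',ray(n,u.mean(),v.mean(),.193))
# trough midline on floor: rims' x extent per slice using scene and top
yaw=np.radians(6.4); ex=np.array([np.cos(yaw),np.sin(yaw)]); ey=np.array([-ex[1],ex[0]])
for c in ([.514,0],):
    f=np.array(c); O=f-ey*.0086; print('O',O,'pad exp',O+.054*ex+.05*ey,'gate_right',f-.108*ey)
print('to above gate',to([.525,-.107,.33]))
R=Ro.from_euler('xyz',telemetry.read_state()['tcp_rot']).as_matrix(); print(R.round(3))
E
```

```text
scene 97
[0.56404011 0.04874334 0.19254746] [0.56457757 0.04943264 0.19237673] [0.54584234 0.03109508 0.1864358 ] [0.58137478 0.06699911 0.19778538]
px 243.2680412371134 207.6701030927835 ray [0.56418683 0.04897003 0.193     ]
top 62
[0.55898759 0.05004222 0.19329077] [0.55881924 0.04996953 0.19374149] [0.54258466 0.03422502 0.1863362 ] [0.57419151 0.06263052 0.20017786]
px 238.4516129032258 176.67741935483872 ray [0.55905666 0.05004966 0.193     ]
O [ 0.51495863 -0.0085464 ] pad exp [0.56304865 0.04716131] gate_right [ 0.52603864 -0.10732694]
to above gate [-3.56951604 -3.53125344 -0.6579223 ]
[[-0.972  0.236 -0.001]
 [ 0.236  0.972 -0.001]
 [ 0.    -0.001 -1.   ]]
```

Pad measured at (0.562, 0.049, 0.193), which matches the expected (0.563, 0.047). Gate_right is at (0.526, -0.107, 0.158). I raise the arm, shut the fingers and go across.

```bash
python3 -m creep '{"gripper":[0,0,0,0,0,0,0],"delta_pos":[[0,0,-0.3],[0,0,-0.66],[-0.9,-0.9,-0.66],[-0.9,-0.9,-0.66],[-0.9,-0.9,-0.66],[-0.9,-0.9,-0.66],[-0.9,-0.9,-0.66]],"roll":[0,0,0,0,0,0,0]}' 40
python3 -m creep '{"gripper":[0,0,0,0,0,0],"delta_pos":[[-0.9,-0.9,0],[-0.9,-0.9,0],[-0.9,-0.9,0],[-0.9,-0.9,0],[-0.9,-0.9,0],[-0.9,-0.9,0]],"roll":[0,0,0,0,0,0]}'
python3 -m creep '{"gripper":[0,0,0,0,0,0],"delta_pos":[[-0.9,-0.9,0],[-0.9,-0.9,0],[-0.9,-0.9,0],[-0.9,-0.9,0],[-0.9,-0.9,0],[-0.9,-0.9,0]],"roll":[0,0,0,0,0,0]}'
python3 -c "
from plan import *
print(to([.526,-.107,.30]))"
```

```text
time: 0.68
tcp_pos: [0.2303, 0.3686, 0.3305]
tcp_rot: [-3.141, 0.001, 2.902]
force: [0.1, 1.4, -0.1]
grip_width: 0.0007
gripper_force: 0.0
time: 1.18
tcp_pos: [0.3304, 0.2051, 0.33]
tcp_rot: [-3.14, -0.0, 2.898]
force: [0.2, 0.6, -1.2]
grip_width: 0.0
gripper_force: 0.0
time: 1.68
tcp_pos: [0.4296, 0.0421, 0.3294]
tcp_rot: [-3.141, -0.001, 2.899]
force: [-1.0, 0.8, -1.6]
grip_width: -0.0003
gripper_force: 0.0
[-0.86303989 -0.8099896   0.19538474]
```

```bash
python3 -m creep '{"gripper":[0,0,0,0,0,0,0],"delta_pos":[[-0.86,-0.81,0],[-0.86,-0.81,0],[-0.86,-0.81,0],[-0.86,-0.81,0.2],[-0.86,-0.81,0.2],[-0.86,-0.81,0.2],[-0.86,-0.81,0.2]],"roll":[0,0,0,0,0,0,0]}'
python3 - <<'E'
from plan import *
a,_,_=ext('wrist'); p,d=camera('wrist'); P=cloud('wrist',d); np.savez('w1.npz',p=p,d=d)
q=p.copy(); s=telemetry.read_state()
def px(n,X):
    c,R,o=ext(n); v=R.T@(np.array(X)-o); return int(c['fx']*v[0]/v[2]+c['cx']),int(c['fy']*v[1]/v[2]+c['cy'])
for X,col in (([.526,-.107,.159],(255,0,0)),([.562,.049,.193],(0,255,0)),([s['tcp_pos'][0],s['tcp_pos'][1],.159],(255,0,255))):
    print(px('wrist',X)); cv2.drawMarker(q,px('wrist',X),col,cv2.MARKER_CROSS,14,1)
cv2.imwrite('pics/w1.png',q[:,:,::-1]); print(s['tcp_pos'],to([.526,-.107,.18]))
E
```

```text
time: 2.27
tcp_pos: [0.5242, -0.1026, 0.2996]
tcp_rot: [3.141, -0.002, 2.903]
force: [-0.4, -0.6, -0.5]
grip_width: -0.0
gripper_force: 0.0
(251, 184)
(460, 194)
(256, 181)
[ 0.52405938 -0.1020915   0.30064117] [-0.0206134  -0.0291379   0.80425223]
```

View pics/w1.png

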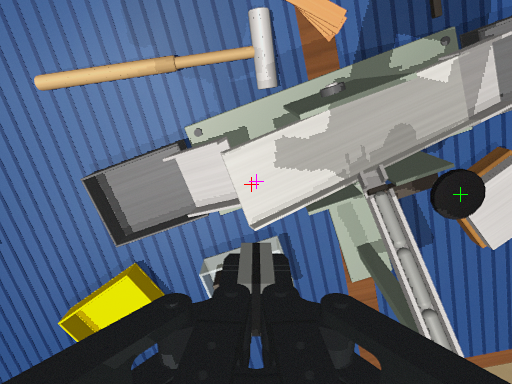

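Both projected marks land correctly: gate_right at px (251,184), on the trough's midline just inside its end edge (222,155)–(252,228), and the pad at (460,194). The blanks are visible in the channel at (385–440, 200–330). Next I press down.

```bash
python3 -m creep '{"gripper":[0,0,0,0,0],"delta_pos":[[-0.02,-0.03,0.2],[-0.02,-0.03,0.45],[-0.02,-0.03,0.7],[-0.02,-0.03,0.82],[-0.02,-0.03,0.82]],"roll":[0,0,0,0,0]}'
python3 -m creep '{"gripper":[0,0,0,0,0,0,0,0],"delta_pos":[[0,0,0.06],[0,0,0.12],[0,0,0.18],[0,0,0.24],[0,0,0.3],[0,0,0.36],[0,0,0.42],[0,0,0.48]],"roll":[0,0,0,0,0,0,0,0]}'
python3 -m creep '{"gripper":[0,0,0,0],"delta_pos":[[0,0,0.02],[0,0,0.02],[0,0,0.02],[0,0,0.02]],"roll":[0,0,0,0]}'
python3 - <<'E'
from plan import *
P=cloud('scene',camera('scene')[1])
for X in ([.524,-.085],[.521,-.06],[.503,.06],[.501,.1],[.499,.118]):
    with np.errstate(invalid='ignore'): m=(np.hypot(P[...,0]-X[0],P[...,1]-X[1])<.01)&(P[...,2]>.05)
    print(X,m.sum(),np.median(P[m][:,2]) if m.sum() else None)
E
```

```text
time: 2.73
tcp_pos: [0.5244, -0.1062, 0.1749]
tcp_rot: [3.14, -0.006, 2.905]
force: [0.3, 0.3, -0.1]
grip_width: -0.0003
gripper_force: 0.0
time: 3.4
tcp_pos: [0.5262, -0.1086, 0.1043]
tcp_rot: [3.142, -0.0, 2.903]
force: [0.5, 0.4, -0.3]
grip_width: 0.0002
gripper_force: 0.0
time: 3.73
tcp_pos: [0.5265, -0.1087, 0.1027]
tcp_rot: [-3.141, 0.001, 2.903]
force: [0.2, 0.5, -0.0]
grip_width: 0.0002
gripper_force: 0.0
[0.524, -0.085] 50 0.3984396957405981
[0.521, -0.06] 40 0.19428219967464855
[0.503, 0.06] 21 0.14838581734349288
[0.501, 0.1] 19 0.1617611037789961
[0.499, 0.118] 30 0.06436616142763196
```

The gate has rocked over: the floor is now 0.148 at y=0.06 and 0.162 at y=0.10, left end up. Next I retract and go over the pad.

```bash
python3 -m creep '{"gripper":[0,0,0,0,0,0],"delta_pos":[[0,0,-0.25],[0,0,-0.5],[0,0,-0.75],[0,0,-1],[0,0,-1],[0,0,-1]],"roll":[0,0,0,0,0,0]}'
python3 -m creep '{"gripper":[0,0,0,0],"delta_pos":[[0,0,-0.3],[0,0,-0.3],[0,0,-0.3],[0,0,-0.3]],"roll":[0,0,0,0]}'
python3 -c "
from plan import *
print(to([.562,.049,.26]))"
```

```text
time: 4.28
tcp_pos: [0.5268, -0.1087, 0.2545]
tcp_rot: [-3.141, 0.005, 2.903]
force: [-0.6, -0.3, -1.4]
grip_width: -0.0001
gripper_force: 0.0
time: 4.62
tcp_pos: [0.526, -0.1085, 0.2961]
tcp_rot: [3.141, -0.002, 2.903]
force: [0.2, -1.0, -1.4]
grip_width: 0.0001
gripper_force: 0.0
[0.01469424 1.07679891 0.24100998]
```

```bash
python3 -m creep '{"gripper":[0,0,0,0,0,0,0],"delta_pos":[[0.01,0.3,0],[0.01,0.6,0],[0.01,0.9,0],[0.01,1,0],[0.01,1,0],[0.01,1,0],[0.01,1,0]],"roll":[0,0,0,0,0,0,0]}'
python3 -m creep '{"gripper":[0,0,0,0],"delta_pos":[[0,0.08,0],[0,0.08,0],[0,0.08,0],[0,0.08,0]],"roll":[0,0,0,0]}'
python3 - <<'E'
from plan import *
P=cloud('scene',camera('scene')[1])
for X in ([.524,-.1],[.521,-.06],[.503,.06],[.501,.1]):
    with np.errstate(invalid='ignore'): m=(np.hypot(P[...,0]-X[0],P[...,1]-X[1])<.01)&(P[...,2]>.05)
    print(X,m.sum(),np.median(P[m][:,2]) if m.sum() else None)
s=telemetry.read_state()
def px(n,X):
    c,R,o=ext(n); v=R.T@(np.array(X)-o); return int(c['fx']*v[0]/v[2]+c['cx']),int(c['fy']*v[1]/v[2]+c['cy'])
p,d=camera('wrist'); P=cloud('wrist',d)
with np.errstate(invalid='ignore'): m=(p.max(2)<75)&(abs(P[...,2]-.193)<.012)&(np.hypot(P[...,0]-.562,P[...,1]-.049)<.05)
v,u=np.nonzero(m)
if len(u): print('pad wrist',m.sum(),P[m].mean(0),P[m].min(0),P[m].max(0))
q=p.copy(); cv2.drawMarker(q,px('wrist',[s['tcp_pos'][0],s['tcp_pos'][1],.193]),(255,0,255),cv2.MARKER_CROSS,14,1)
cv2.imwrite('pics/w2.png',q[:,:,::-1]); print(s['tcp_pos'],to([.562,.049,.2]))
E
```

```text
time: 5.2
tcp_pos: [0.56, 0.037, 0.296]
tcp_rot: [-3.141, -0.002, 2.903]
force: [0.2, -0.4, -0.7]
grip_width: -0.0001
gripper_force: 0.0
time: 5.53
tcp_pos: [0.5631, 0.0488, 0.2973]
tcp_rot: [-3.141, -0.0, 2.902]
force: [0.0, -0.1, -0.2]
grip_width: -0.0001
gripper_force: 0.0
[0.524, -0.1] 18 0.08981374141607301
[0.521, -0.06] 17 0.10362205349213349
[0.503, 0.06] 21 0.14891416878912578
[0.501, 0.1] 50 0.5919911110485161
pad wrist 2060 [0.56113305 0.0474721  0.19290414] [0.54276308 0.02798024 0.1866403 ] [0.58179995 0.06676215 0.19548926]
[0.56308462 0.04879551 0.29733142] [ 7.40475282e-03 -4.97046105e-04  6.48965733e-01]
```

View pics/w2.png

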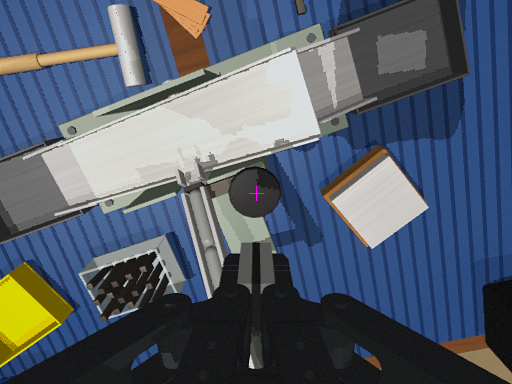

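The TCP mark (256,193) sits on the centre of the black pad (254,192), and the gate lies right-end-down. Next I press the stop.

```bash
python3 -m creep '{"gripper":[0,0,0,0,0],"delta_pos":[[0,-0.01,0.2],[0,-0.01,0.4],[0,-0.01,0.58],[0,-0.01,0.63],[0,-0.01,0.63]],"roll":[0,0,0,0,0]}'
python3 -m creep '{"gripper":[0,0,0,0,0,0,0,0],"delta_pos":[[0,0,0.02],[0,0,0.04],[0,0,0.06],[0,0,0.08],[0,0,0.1],[0,0,0.12],[0,0,0.14],[0,0,0.16]],"roll":[0,0,0,0,0,0,0,0]}'
```

```text
time: 6.05
tcp_pos: [0.5621, 0.0476, 0.2013]
tcp_rot: [-3.141, -0.004, 2.902]
force: [-0.2, 0.4, 0.2]
grip_width: -0.0
gripper_force: 0.0
time: 6.72
tcp_pos: [0.5632, 0.0477, 0.1789]
tcp_rot: [3.141, 0.001, 2.903]
force: [2.1, 1.5, 16.5]
grip_width: 0.0001
gripper_force: 9.8
```

Bottomed at 0.179 with 16 N. I hold briefly, then retract and check.

```bash
python3 -m creep '{"gripper":[0,0,0,0,0,0,0,0],"delta_pos":[[0,0,0],[0,0,0],[0,0,0],[0,0,0],[0,0,0],[0,0,0],[0,0,0],[0,0,0]],"roll":[0,0,0,0,0,0,0,0]}'
python3 -m creep '{"gripper":[0,0,0,0,0,0,0,0],"delta_pos":[[0,0,-0.2],[0,0,-0.4],[0,0,-0.6],[0,0,-0.8],[0,0,-0.8],[0,0,-0.8],[0,0,-0.8],[0,0,-0.8]],"roll":[0,0,0,0,0,0,0,0]}'
python3 -m creep '{"gripper":[0,0,0,0,0,0,0,0],"delta_pos":[[0,-0.3,-0.2],[0,-0.6,-0.2],[0,-0.8,-0.2],[0,-0.8,-0.2],[0,-0.8,-0.2],[0,-0.8,-0.2],[0,-0.8,-0.2],[0,-0.8,-0.2]],"roll":[0,0,0,0,0,0,0,0]}'
python3 - <<'E'
from plan import *
p,d=camera('wrist'); P=cloud('wrist',d); cv2.imwrite('pics/w3.png',p[:,:,::-1])
with np.errstate(invalid='ignore'): m=(p.max(2)<75)&(P[...,2]>.165)&(P[...,2]<.21)&(np.hypot(P[...,0]-.562,P[...,1]-.049)<.03)
print(m.sum(),P[m].mean(0) if m.sum() else '')
s,_=camera('scene'); cv2.imwrite('pics/s3.png',cv2.resize(s[130:290,170:330],(600,600),interpolation=cv2.INTER_CUBIC)[:,:,::-1])
E
```

```text
time: 7.38
tcp_pos: [0.5631, 0.0477, 0.179]
tcp_rot: [3.141, 0.001, 2.903]
force: [3.2, 0.3, 5.4]
grip_width: 0.0004
gripper_force: 2.6
time: 8.05
tcp_pos: [0.5621, 0.0478, 0.297]
tcp_rot: [-3.141, -0.004, 2.903]
force: [0.6, 1.3, -1.0]
grip_width: 0.0004
gripper_force: 0.0
time: 8.72
tcp_pos: [0.5345, -0.0676, 0.3284]
tcp_rot: [3.141, -0.001, 2.905]
force: [0.6, 0.5, 0.7]
grip_width: -0.0002
gripper_force: 0.0
1618 [0.56076516 0.04579523 0.17876015]
```

View pics/w3.png

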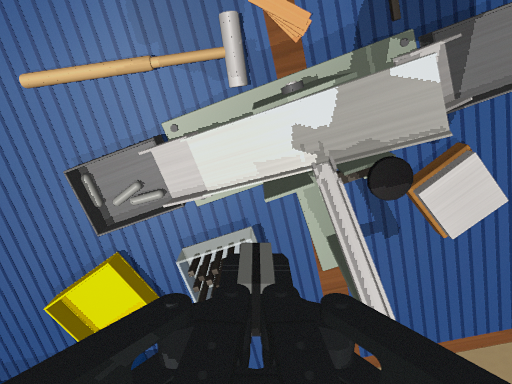

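View pics/s3.png

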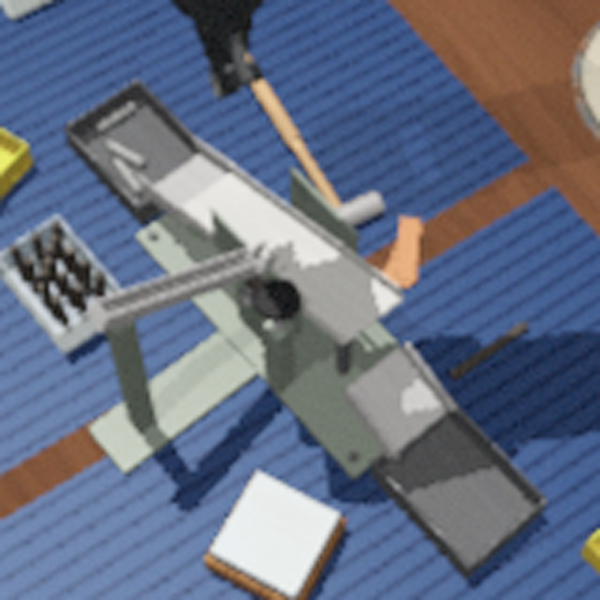

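All three blanks lie in the right tray (wrist px (92,190), (127,192) and (147,197)). The channel is empty, the pad is down at 0.179, and the arm is clear of everything.

```bash
python3 -c "
from bench import job
print(job.sign_off())"
```

```text
the job is handed in; nothing more can be done
None
```

I tipped the gate over and pressed the stop fully down; all three blanks ran into the right tray, and I handed the job in after about 9 s of robot time with the arm clear.

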